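Set the pivot pin and hold the weighted press arm over the phone-curing jig

ROBOT

A 6-joint arm with a two-finger parallel gripper is mounted at the origin on the work surface. World frame = base frame: x ahead of the robot, y to its left, z up, the work surface at z = 0. Lengths are in m, angles in rad, forces in N, time in s.
With the tool pointing down it reaches from about 0.35 to 0.85 m from the base axis. Payload 8.1 kg.
Tool frame: the origin (TCP) lies between the finger pads; the fingertips stand 14 mm ahead of it and the grasp point (between the pads) lies 5 mm behind it; z points along the fingers, y is the direction in which the jaws open and shut (so a half turn about z gives the same grasp; the last joint's range is limited). The gripper opens to 93 mm and grips with 3 to 60 N. Pads are 15 mm wide; open, the fingers measure 128 mm over their backs; the gripper's body (75 mm by 188 mm) begins 65 mm behind the grasp point.
Start: joints at [1.195, 0.13, 1.488, -0, 1.523, -0.085], TCP at [0.172, 0.575, 0.233] pointing down, gripper open.
Joint ranges: [-2.96, 2.96], [-0.89, 2.26], [0.02, 2.5], [-1.34, 4.48], [0, 2.73], [-2.66, 2.66]. Speed limits (rad/s): [2.39, 2.39, 2.79, 3.14, 3.14, 3.14].

INTERFACE

Orientations are given as a rotation vector (axis times angle).
In Python, from plant import robot gives the robot as it stands.
- The arm moves only by the tool step_arm, never from a script. Its argument "targets" is a list of rows, each an object of numbers: "tx", "ty", "tz": the shift along the tool's x, y, z in mm; "ax", "ay", "az": the turn, a rotation vector about the tool's x, y, z in rad; "grip": the closure in counts, from 0 (fully open) to 255 (shut). In form: [{"tx": .., "ty": .., "tz": .., "ax": .., "ay": .., "az": .., "grip": ..}, ...]. A call has 1 to 20 rows; each row shifts and turns the commanded pose from where the row before left it, along the tool's axes as they then stand; what a row does not reach is not made up. A row lasts 1/10 s, in which the tool goes at most 50 mm and 8.59 degrees, less where a joint would pass 70% of its speed; a pose out of reach is approached as far as the arm can. A call with a gripper value outside its range is refused whole. The fingers move at their own pace and stop on an object; "squeeze" is the grip in N (left out, the last holds). Time passes only in rows, so rows that do not move let the fingers close. It gives the time, the measured TCP pose, the force and the opening at its end, in the units of the state.
- robot.read_state(): the state, without advancing time (a new reading comes with each control period).
- robot.read_camera(name): name is "scene" or "top"; returns a dict with "frame" (420x560x3 uint8, blue, green, red), "fx", "fy", "cx", "cy" (pixels), "k1" (the pictures are not rectified: a ray, as slopes to the right and down, at radius r is drawn at 1 + k1 r^2 times it, then the intrinsics apply), "R" (3x3) and "t" (3): a world point X has camera coordinates R X + t. Camera axes: x right, y down, z forward; pixel columns grow to the right and rows downward; lengths in m; the calibration is good to about 2 mm. A picture is of the moment at which its call begins. There is no depth.
- robot.close_job(): hands the job in, once; it reports no verdict.
The state is a dict: "t": time; "q": joint angles; "dq": joint speeds; "joint_torque": joint torques, N m; "tool_pos": TCP position; "orientation": TCP orientation; "force": force on the tool from outside, world axes, zero at the start; "wrist_torque": the same for the moment, N m; "opening": finger opening in m.
Only numpy, scipy, OpenCV 4.12 (cv2) and the standard library are available. Lean on these libraries where they do the work, as an engineer would, in place of code of your own. Each camera call takes 0.05 s, during which the arm holds its last target.

TASK

Take the brass pivot pin out of its yellow stand, push it fully home in the blue socket of the curing jig and let go of it. Then grip the red press arm at its balance point, lift it and hold it level and still a few centimetres clear above the pin, its eye straight over the pin and its steel weight over the white spot on the jig's phone, without letting the arm touch the jig or the pin; the program finishes while still holding it there. Leave everything else on the bench where it is.

Things in the scene. Friction and masses are not known exactly. Their poses are not given: they have to be found in the camera images.
- jig: Phone-curing jig, fixed, 265 x 90 mm: blue socket block (50 x 50 mm, top 38 mm above the bench) at one end of an aluminium plate, a grey nest with a black, green-backed phone (140 x 68 mm, top 38 mm above the bench) at the other; nothing is higher than 39 mm. Origin: on the bench under its long axis, 105 mm from the socket. x axis: from the socket to the phone; z up.
- jig_socket (a point): Mouth of the socket: centre of the upright round hole in the blue block, at the block's top face, 38 mm above the bench. Hole 11.5 mm in diameter with a 2 mm chamfer, deep enough for the whole pin shank. Lies at (-105, 0, 38) mm in the jig's frame.
- jig_phone (a point): White round spot, 24 mm across, at the middle of the top face of the phone in the jig, 160 mm from the socket, at (55, 0, 38) mm in the jig's frame.
- pin_stand: Yellow block 55 x 55 x 34 mm, fixed to the bench, whose central hole (11.5 mm) holds the pin upright at the start. Origin: centre of its underside.
- pin: Loose brass stepped pin, 70 g, 66 mm long, upright in the yellow stand: shank 10 mm in diameter, 30 mm long, foot chamfered 2 mm; above it a body 16 mm in diameter, 36 mm long, where to grip it. Origin: centre of the foot; z axis towards the thick end. At the start the shoulder rests on the stand's top; fully home in the jig it rests on the blue block's top.
- pin_shoulder (a point): Centre of the pin's shoulder, where the shank meets the thick part, 30 mm above the pin's origin.
- press_arm: Loose press arm, 0.35 to 0.6 kg, lying flat: red aluminium bar 18 mm wide, spanning 8 to 28 mm above its underside, with a red eye (ring, 40 mm outside, 24 mm inside, 30 mm tall) at one end and a far heavier steel weight (upright cylinder, 36 mm across, 34 mm tall) at the other. Origin: midway between eye and weight, at the underside. x axis: from the eye to the weight; z up.
- press_eye (a point): Centre of the eye at the underside of the arm, at (-80, 0, 0) mm in the arm's frame.
- press_weight (a point): Centre of the steel weight at the underside of the arm, at (80, 0, 0) mm in the arm's frame.
- press_balance (a point): Balance point (centre of mass) of the arm, inside the bar: 48 mm from the centre of the steel weight towards the eye, at (32, 0, 17) mm in the arm's frame.
- phone: Bystander: loose black phone 148 x 72 x 9 mm with a pink note. Origin: centre of its underside.
- earbud_case: Bystander: loose black earbud case 62 x 52 x 24 mm. Origin: centre of its underside.
- flux_jar: Bystander: small amber jar with black cap, 44 mm across, 45 mm tall. Origin: centre of its underside.
- phone_board: Bystander: loose green circuit board 70 x 32 x 4 mm. Origin: centre of its underside.
- tape_roll: Bystander: loose red tape roll, 90 mm across, 20 mm tall. Origin: centre of its underside.
- screwdriver: Bystander: red screwdriver 170 mm long lying on the bench.
- parts_tray: Bystander: white parts tray 80 x 120 x 25 mm. Origin: centre of its underside.
There are look-alikes about, which are no part of the job. Of the things that look like the press_arm, the largest one is meant.

How it is judged:
On the way, in this order (a step that is already met when the one before it is completed fails the run):
1. the pin stands fully home in the jig's socket and has been let go (z of pin_shoulder in the frame of jig_socket between -0.0025 and 0.0025 m and horizontal distance between pin_shoulder and jig_socket below 0.003 m and angle between pin's own z axis and vertical below 0.08 rad and contact force between pin and the fingers below 0.1 N), for 0.2 s.
2. the press arm is lifted clear of the bench, the pin still home (z of pin_shoulder in the frame of jig_socket between -0.0025 and 0.0025 m and horizontal distance between pin_shoulder and jig_socket below 0.003 m and angle between pin's own z axis and vertical below 0.08 rad and height (world z) of each of press_eye, press_weight above 0.03 m), for 0.2 s.
At the end, for the whole second after the job is handed in: Pin home in the jig (shoulder within 2.5 mm of the block top). Arm held within 18 mm of its balance point, level within 0.1 rad, still, eye within 14 mm of the socket axis and weight within 18 mm of the white spot, eye underside 8 to 90 mm above the pin top, touching neither pin nor jig (z of pin_shoulder in the frame of jig_socket between -0.0025 and 0.0025 m and horizontal distance between pin_shoulder and jig_socket below 0.003 m and angle between pin's own z axis and vertical below 0.08 rad and horizontal distance between press_eye and jig_socket below 0.014 m and horizontal distance between press_weight and jig_phone below 0.018 m and z of press_eye in the frame of jig_socket between 0.044 and 0.126 m and angle between press_arm's own z axis and vertical below 0.1 rad and x of the grasp point in the frame of press_balance between -0.018 and 0.018 m and contact force between press_arm and the fingers above 1 N and contact force between press_arm and pin below 0.1 N and contact force between press_arm and jig below 0.1 N and linear speed of press_arm below 0.02 m/s and angular speed of press_arm below 0.15 rad/s); the arm keeps its last pose, push and grip.
It fails at once if the press arm knocks the jig or its phone (contact force between press_arm and jig above 1 N).
It fails at once if the press arm knocks the pin (contact force between press_arm and pin above 1 N).
It fails at once if a bystander is pushed away by more than 20 mm (distance of any of phone, earbud_case, flux_jar, phone_board, tape_roll, screwdriver, parts_tray from where it was at the start of the episode above 0.02 m).
It also fails if it takes over 67 s, if anything falls off the work surface, if the arm or the gripper's body presses on something with over 40 N, if the wrist force passes 120 N, or if a joint passes its speed limit or range.

## Working session

There is one attempt and no reset: what is moved stays moved. The work goes in short steps, Python scripts to look and compute and a tool call to move; the robot and the scene stay as the last step left them, time stands still between calls to the robot, and variables do not carry over. Pictures are saved under pics/ and viewed, and the job is handed in when it is done.

Besides the shell and the picture viewer there is one more tool, called after "Emit:" by a JSON object that holds its "name" and its "arguments". step_arm: Moves the arm, as the interface text tells. Its arguments: {"type":"object","properties":{"targets":{"type":"array"},"squeeze":{"type":"number"}},"required":["targets"]}

```bash
ls; mkdir -p pics; cat > h.py <<'E'
import numpy as np, cv2
from plant import robot
def cam(n):
    c=robot.read_camera(n); 
    for k in("R","t"): c[k]=np.array(c[k])
    c["K"]=np.array([[c["fx"],0,c["cx"]],[0,c["fy"],c["cy"]],[0,0,1]])
    return c
E
python3 - <<'E'
from h import *
print(robot.read_state())
for n in("scene","top"):
    c=cam(n); f=c["frame"]; cv2.imwrite(f"pics/{n}0.png",f)
    np.savez(f"{n}0.npz",**c); print(n,c["fx"],c["fy"],c["cx"],c["cy"],c["k1"],-c["R"].T@c["t"],c["R"])
E
```

```text
pics
{'t': 0.0, 'q': array([ 1.19463444e+00,  1.31151038e-01,  1.48923807e+00, -5.92206460e-06,
        1.52299521e+00, -8.54614446e-02]), 'dq': array([-1.20985996e-03, -1.64919034e-03,  1.14031382e-03, -6.58005914e-06,
       -7.65493324e-04,  3.08868076e-04]), 'joint_torque': array([ 1.90474078e-03, -5.59820259e+01, -4.91780341e+01,  7.71054765e-02,
        3.45102930e-02, -1.92722696e-04]), 'tool_pos': array([0.17179613, 0.57433041, 0.2316161 ]), 'orientation': array([-4.54965878e-01, -3.10806434e+00,  2.74148919e-03]), 'force': array([-0.48547093, -0.07425556,  0.18512497]), 'wrist_torque': array([-0.05656699,  0.00322972, -0.00269477]), 'opening': 0.09314607947415927}
scene 509.721333670663 509.721333670663 281.01805877230635 207.5670962474299 -0.18564663643829835 [1.1106771  0.88704365 0.75844447] [[-0.83978909  0.54289972  0.00376397]
 [ 0.29020301  0.45474078 -0.84201724]
 [-0.45884256 -0.70602458 -0.53943748]]
top 383.2038551323769 383.2038551323769 284.00869202171987 213.07112449160937 0.0031333732763983544 [ 0.33814384 -0.03299192  1.25861399] [[-0.00535739 -0.9997062  -0.02363941]
 [-0.98592126  0.0092314  -0.16695524]
 [ 0.16712441  0.02241215 -0.98568105]]
```

View pics/scene0.png

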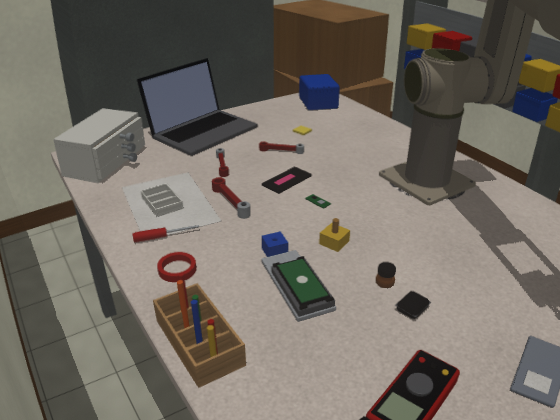

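View pics/top0.png

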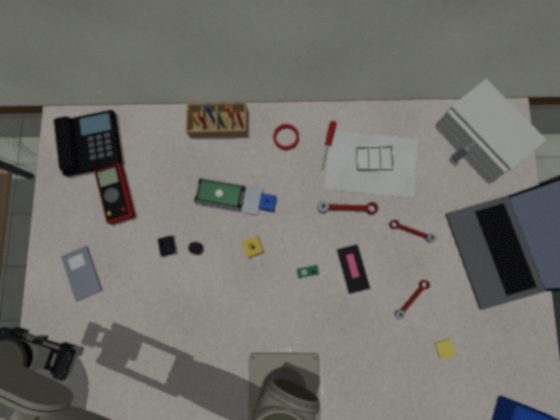

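Scene picture: the jig is at about (295,275), the yellow stand with the pin at (335,235), and there are three arm-like red things. In the top picture the candidates for the press arm are A (323..372, 208), B (394..431, 224..237) and C (424..400, 285..314). A is the longest at about 49 px, against about 39 px for B and C, so A fits "the largest". I'll confirm it in a crop.

```bash
python3 - <<'E'
from h import *
t=cv2.imread("pics/top0.png"); s=cv2.imread("pics/scene0.png")
a=cv2.resize(t[190:320,310:440],None,fx=4,fy=4,interpolation=cv2.INTER_CUBIC)
cv2.imwrite("pics/cropA.png",a)
b=cv2.resize(t[170:265,190:290],None,fx=6,fy=6,interpolation=cv2.INTER_CUBIC)
cv2.imwrite("pics/cropB.png",b)
b=cv2.resize(s[140:320,200:360],None,fx=3.3,fy=3.3,interpolation=cv2.INTER_CUBIC)
cv2.imwrite("pics/cropC.png",b)
E
```

```text
(no output)
```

View pics/cropA.png

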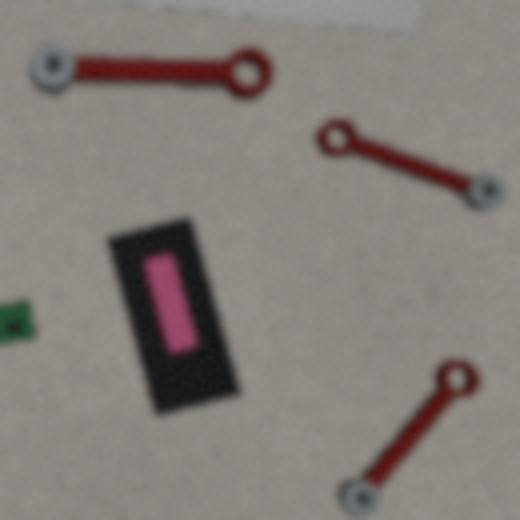

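View pics/cropB.png

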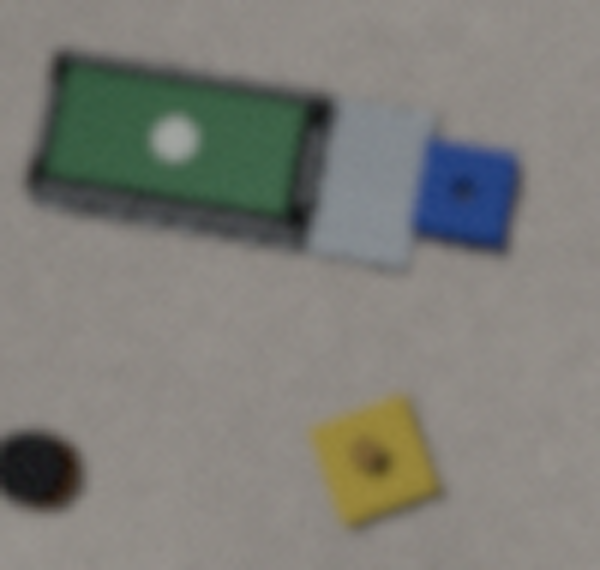

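View pics/cropC.png

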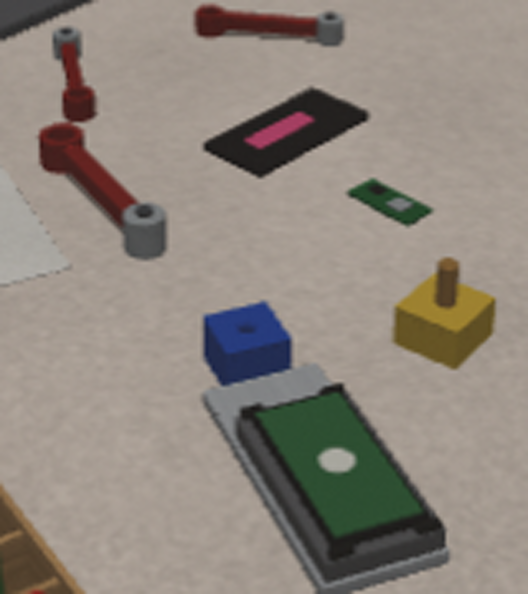

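Candidate A is confirmed: in the top picture its weight is at (323,207) and its eye at (372,208), and it is clearly bigger than the two look-alikes. Next I'll measure everything.

```bash
cat >> h.py <<'E'
def ray(c,uv):
    uv=np.array(uv,float).reshape(-1,1,2)
    n=cv2.undistortPoints(uv,c["K"],np.array([c["k1"],0,0,0.])).reshape(-1,2)
    d=np.c_[n,np.ones(len(n))]@c["R"]; o=-c["R"].T@c["t"]; return o,d
def onz(c,uv,z):
    o,d=ray(c,uv); return (o+d*((z-o[2])/d[:,2])[:,None])
def proj(c,X):
    p,_=cv2.projectPoints(np.array(X,float).reshape(-1,1,3),cv2.Rodrigues(c["R"])[0],c["t"],c["K"],np.array([c["k1"],0,0,0.])); return p.reshape(-1,2)
def two(c1,uv1,c2,uv2):
    A=[];b=[]
    for c,uv in((c1,uv1),(c2,uv2)):
        o,d=ray(c,uv); d=d[0]/np.linalg.norm(d[0]); P=np.eye(3)-np.outer(d,d); A.append(P);b.append(P@o)
    return np.linalg.lstsq(np.vstack(A),np.hstack(b),rcond=None)[0]
def mask(c,lo,hi):
    return cv2.inRange(cv2.cvtColor(c["frame"],cv2.COLOR_BGR2HSV),np.array(lo),np.array(hi))
def blobs(m,mina=5):
    n,l,s,ce=cv2.connectedComponentsWithStats(m)
    return [(tuple(int(v) for v in s[i]),ce[i].round(2)) for i in range(1,n) if s[i][4]>=mina]
E
python3 - <<'E'
from h import *
for n in("top","scene"):
    c=dict(np.load(n+"0.npz")); c["frame"]=c["frame"]
    print(n)
    for nm,lo,hi,a in(("red1",(0,120,40),(8,255,255),40),("blue",(105,120,40),(130,255,255),40),("yel",(18,120,60),(32,255,255),40),("green",(45,60,30),(85,255,255),40)):
        m=mask(c,lo,hi)
        if nm=="red1": m|=mask(c,(172,120,40),(180,255,255))
        print(nm,[b for b in blobs(m,a)])
E
```

```text
top
red1 [((326, 122, 10, 22, 119), array([330.39, 132.29])), ((274, 125, 24, 24, 167), array([285.35, 136.26])), ((95, 163, 40, 61, 510), array([121.6 , 195.16])), ((329, 203, 48, 11, 214), array([352.23, 207.38])), ((395, 221, 32, 17, 99), array([410.4 , 229.98])), ((402, 282, 22, 29, 112), array([412.88, 297.2 ]))]
blue [((259, 194, 17, 17, 221), array([267.04, 202.06])), ((493, 397, 63, 23, 800), array([516.56, 411.44]))]
yel [((187, 106, 11, 18, 80), array([191.46, 115.01])), ((243, 237, 20, 20, 265), array([252.17, 246.4 ])), ((436, 340, 18, 18, 222), array([444.64, 348.5 ]))]
green [((197, 181, 45, 25, 743), array([218.96, 193.  ])), ((297, 266, 21, 12, 142), array([308.1 , 271.03]))]
scene
red1 [((432, 31, 40, 20, 546), array([449.08,  39.85])), ((553, 74, 7, 25, 121), array([556.8 ,  87.36])), ((260, 142, 36, 9, 196), array([275.07, 146.61])), ((212, 153, 29, 54, 465), array([223.72, 183.12])), ((133, 228, 33, 14, 302), array([148.74, 234.31])), ((158, 252, 38, 56, 745), array([177.27, 269.59])), ((366, 350, 56, 70, 286), array([387.63, 391.31])), ((422, 366, 38, 54, 424), array([441.77, 395.96]))]
blue [((404, 49, 19, 20, 167), array([411.84,  55.56])), ((300, 74, 39, 36, 1209), array([318.72,  91.26])), ((513, 88, 45, 34, 989), array([532.81, 103.77])), ((262, 232, 26, 24, 484), array([274.  , 243.69])), ((191, 300, 11, 43, 241), array([196.17, 320.13]))]
yel [((407, 23, 39, 27, 648), array([422.04,  34.89])), ((519, 59, 41, 33, 1017), array([538.99,  74.35])), ((545, 102, 15, 30, 314), array([553.64, 116.96])), ((293, 126, 18, 9, 95), array([301.81, 129.88])), ((320, 223, 30, 29, 557), array([334.14, 237.27])), ((206, 325, 11, 33, 218), array([211.04, 340.38]))]
green [((306, 195, 24, 13, 124), array([317.35, 200.9 ])), ((277, 259, 51, 44, 1106), array([302.19, 280.41]))]
```

```bash
python3 - <<'E'
from h import *
T=dict(np.load("top0.npz"));S=dict(np.load("scene0.npz"))
def wc(c,x,y,r,kind):
    g=cv2.cvtColor(c["frame"],cv2.COLOR_BGR2GRAY).astype(float)
    x0,y0=int(round(x)),int(round(y)); p=g[y0-r:y0+r+1,x0-r:x0+r+1]
    b=np.median(p); w=np.clip((p-b if kind=="w" else b-p)-0.25*abs((p.max() if kind=="w" else p.min())-b),0,None)
    yy,xx=np.mgrid[-r:r+1,-r:r+1]; return np.array([x0+(w*xx).sum()/w.sum(),y0+(w*yy).sum()/w.sum()])
spT=wc(T,219,193,7,"w"); spS=wc(S,302,279.5,9,"w")
hT=wc(T,267,201,4,"d"); hS=wc(S,274.8,239.4,4,"d")
print("spot",spT,spS,onz(T,spT,.038),onz(S,spS,.038),two(T,spT,S,spS))
print("hole",hT,hS,onz(T,hT,.038),onz(S,hS,.038),two(T,hT,S,hS))
# blue top face
m=mask(T,(105,120,40),(130,255,255)); n=cv2.connectedComponents(m)[1]; 
cc=(n==n[203,262]).astype(np.uint8); k=cv2.findContours(cc,0,2)[0][0]; print("blue rect",cv2.minAreaRect(k), onz(T,[cv2.minAreaRect(k)[0]],.038))
m=mask(T,(18,90,60),(32,255,255)); n=cv2.connectedComponents(m)[1]
cc=(n==n[240,252]).astype(np.uint8); k=cv2.findContours(cc,0,2)[0][0]; r=cv2.minAreaRect(k);print("yel rect",r,onz(T,[r[0]],.034))
# arm
print("weight", onz(T,[(323.2,206.8)],.034),"eye",onz(T,[(371.7,208)],.030))
t=T["frame"];s=S["frame"]
def cr(f,x0,y0,x1,y1,k,n): cv2.imwrite(f"pics/{n}.png",cv2.resize(f[y0:y1,x0:x1],None,fx=k,fy=k,interpolation=cv2.INTER_NEAREST))
cr(t,310,190,385,225,10,"armT"); cr(s,205,170,260,225,10,"armS"); cr(s,310,205,365,260,10,"pinS")
E
```

```text
spot [218.65717982 192.6915912 ] [301.66101695 278.98142559] [[0.61477995 0.20841998 0.038     ]] [[0.61539288 0.20794033 0.038     ]] [0.61509158 0.20818503 0.03798151]
hole [266.59349593 200.64227642] [274.31683168 239.35148515] [[0.58663783 0.05120677 0.038     ]] [[0.58779405 0.05372169 0.038     ]] [0.58674781 0.05150176 0.03627031]
blue rect ((267.0961608886719, 202.0192413330078), (14.708710670471191, 14.904827117919922), 11.309932708740234) [[0.58205582 0.04956033 0.038     ]]
yel rect ((251.9654998779297, 246.41380310058594), (17.45536231994629, 17.455360412597656), 68.19859313964844) [[0.43848377 0.09803621 0.034     ]]
weight [[ 0.56521661 -0.13238883  0.034     ]] eye [[ 0.56046864 -0.28948186  0.03      ]]
```

View pics/armT.png

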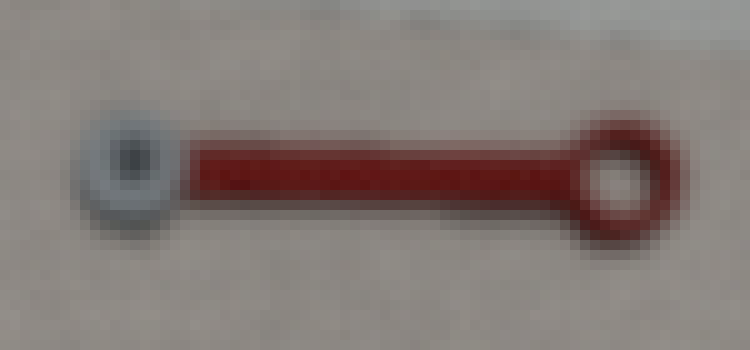

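View pics/armS.png

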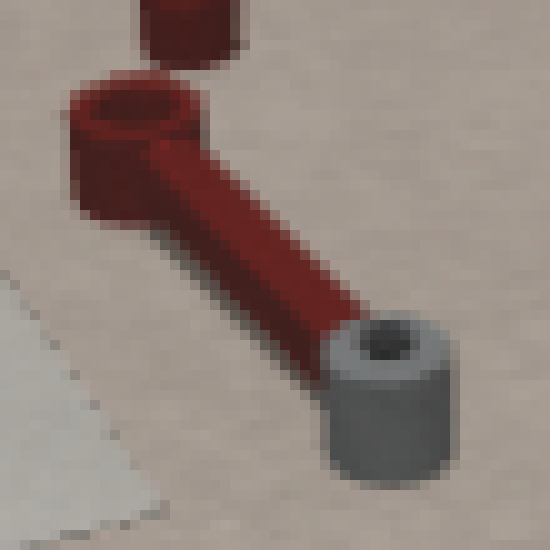

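View pics/pinS.png

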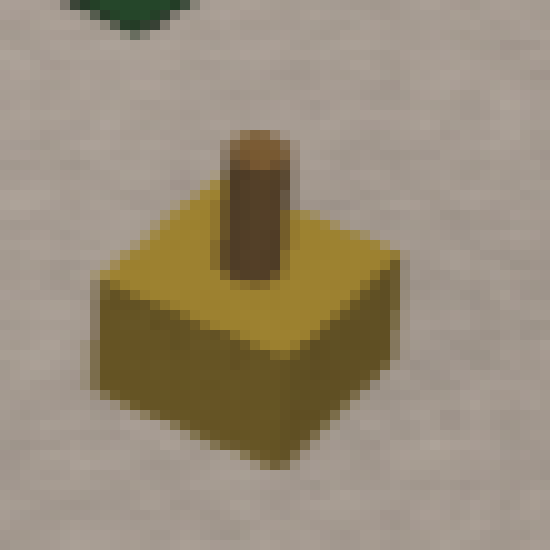

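```bash
python3 - <<'E'
from h import *
T=dict(np.load("top0.npz"));S=dict(np.load("scene0.npz"))
print("pinS",onz(S,[(335.3,219.5)],.070))
print("stand corners S",onz(S,np.array([(100,275),(290,355),(400,255)])/10+[309.5,204.5],.034))
print("eye",onz(S,[(218.0,180.0)],.030),onz(T,[(372,207.4),(371,207.5)],.030))
print("wt",onz(S,[(243.5,204.3)],.034),onz(T,[(323,205.3),(323,206.)],.034))
s=S["frame"]
cv2.imwrite("pics/sockS.png",cv2.resize(s[225:265,255:295],None,fx=14,fy=14,interpolation=cv2.INTER_NEAREST))
t=T["frame"]
cv2.imwrite("pics/pinT.png",cv2.resize(t[230:262,236:268],None,fx=16,fy=16,interpolation=cv2.INTER_NEAREST))
E
```

```text
pinS [[0.44333402 0.1017378  0.07      ]]
stand corners S [[0.47518933 0.08313613 0.034     ]
 [0.45642813 0.13470119 0.034     ]
 [0.40742426 0.11658086 0.034     ]]
eye [[ 0.56470688 -0.28924927  0.03      ]] [[ 0.56243612 -0.29053493  0.03      ]
 [ 0.56213797 -0.28729613  0.03      ]]
wt [[ 0.56992702 -0.12840661  0.034     ]] [[ 0.570173   -0.1318521   0.034     ]
 [ 0.56786215 -0.13180056  0.034     ]]
```

View pics/sockS.png

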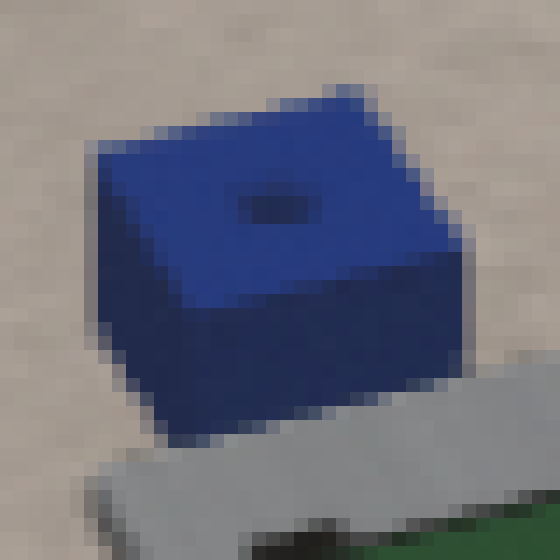

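View pics/pinT.png

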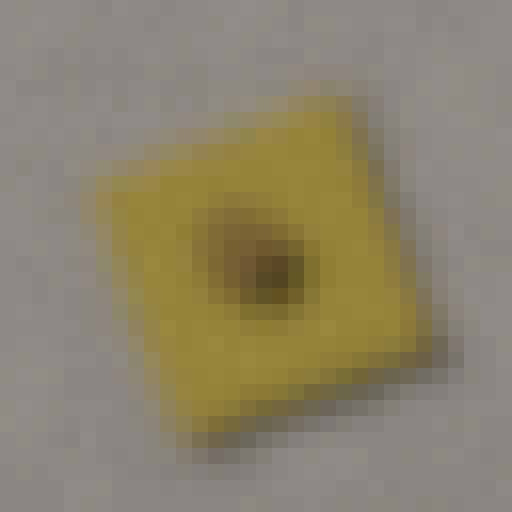

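```bash
python3 - <<'E'
from h import *
from scipy.spatial.transform import Rotation as Ro
T=dict(np.load("top0.npz"));S=dict(np.load("scene0.npz"))
def cross(P):
    a,b,c,d=P[:,:2]; # a-c, b-d
    s=np.linalg.solve(np.c_[c-a,b-d],b-a); return a+s[0]*(c-a)
P=onz(S,np.array([(98,150),(365,88),(465,245),(185,308)])/14+[254.5,224.5],.038); print(P,cross(P))
k=np.array([(95,190),(345,95),(430,345),(200,425)])/16+[235.5,229.5]
P=onz(T,k,.034);print(P,cross(P))
print("pin top T",onz(T,[np.array((235,240))/16+[235.5,229.5]],.070))
print(Ro.from_rotvec(robot.read_state()["orientation"]).as_matrix().round(3))
E
```

```text
[[0.60488546 0.02276042 0.038     ]
 [0.55597501 0.03197971 0.038     ]
 [0.56668956 0.07982732 0.038     ]
 [0.61596304 0.06936565 0.038     ]] [0.58613433 0.0507757 ]
[[0.4549013  0.13204903 0.034     ]
 [0.47364452 0.08191584 0.034     ]
 [0.42340474 0.0645996  0.034     ]
 [0.40782539 0.11044085 0.034     ]] [0.43858585 0.09710973]
pin top T [[0.4415241  0.09977784 0.07      ]]
[[-0.958  0.287 -0.001]
 [ 0.287  0.958 -0.002]
 [ 0.    -0.002 -1.   ]]
```

Emit:
{"name": "step_arm", "arguments": {"targets": [{"tx":-26.3,"ty":-25.1,"tz":6},{"tx":-26.3,"ty":-25.1,"tz":6},{"tx":-26.3,"ty":-25.1,"tz":6},{"tx":-26.3,"ty":-25.1,"tz":6},{"tx":-26.3,"ty":-25.1,"tz":6},{"tx":-26.3,"ty":-25.1,"tz":6},{"tx":-26.3,"ty":-25.1,"tz":6},{"tx":-26.3,"ty":-25.1,"tz":6},{"tx":-26.3,"ty":-25.1,"tz":6},{"tx":-26.3,"ty":-25.1,"tz":6},{"tx":-26.3,"ty":-25.1,"tz":6},{"tx":-26.3,"ty":-25.1,"tz":6},{"tx":-26.3,"ty":-25.1,"tz":6},{"tx":-26.3,"ty":-25.1,"tz":6},{"tx":-26.3,"ty":-25.1,"tz":6},{},{}]}}

```text
schema error: expected keys tx, ty, tz, ax, ay, az, grip
```

Emit:
{"name": "step_arm", "arguments": {"targets": [{"tx":-26.3,"ty":-25.1,"tz":6,"ax":0,"ay":0,"az":0,"grip":0},{"tx":-26.3,"ty":-25.1,"tz":6,"ax":0,"ay":0,"az":0,"grip":0},{"tx":-26.3,"ty":-25.1,"tz":6,"ax":0,"ay":0,"az":0,"grip":0},{"tx":-26.3,"ty":-25.1,"tz":6,"ax":0,"ay":0,"az":0,"grip":0},{"tx":-26.3,"ty":-25.1,"tz":6,"ax":0,"ay":0,"az":0,"grip":0},{"tx":-26.3,"ty":-25.1,"tz":6,"ax":0,"ay":0,"az":0,"grip":0},{"tx":-26.3,"ty":-25.1,"tz":6,"ax":0,"ay":0,"az":0,"grip":0},{"tx":-26.3,"ty":-25.1,"tz":6,"ax":0,"ay":0,"az":0,"grip":0},{"tx":-26.3,"ty":-25.1,"tz":6,"ax":0,"ay":0,"az":0,"grip":0},{"tx":-26.3,"ty":-25.1,"tz":6,"ax":0,"ay":0,"az":0,"grip":0},{"tx":-26.3,"ty":-25.1,"tz":6,"ax":0,"ay":0,"az":0,"grip":0},{"tx":-26.3,"ty":-25.1,"tz":6,"ax":0,"ay":0,"az":0,"grip":0},{"tx":-26.3,"ty":-25.1,"tz":6,"ax":0,"ay":0,"az":0,"grip":0},{"tx":-26.3,"ty":-25.1,"tz":6,"ax":0,"ay":0,"az":0,"grip":0},{"tx":-26.3,"ty":-25.1,"tz":6,"ax":0,"ay":0,"az":0,"grip":0},{"tx":0,"ty":0,"tz":0,"ax":0,"ay":0,"az":0,"grip":0},{"tx":0,"ty":0,"tz":0,"ax":0,"ay":0,"az":0,"grip":0}]}}

```text
t: 1.8
tool_pos: [0.4417, 0.1005, 0.1421]
orientation: [-0.459, -3.106, 0.0]
force: [0.6, -0.0, 0.4]
opening: 0.0932
```

Emit:
{"name": "step_arm", "arguments": {"targets": [{"tx":0,"ty":0,"tz":20,"ax":0,"ay":0,"az":0,"grip":60},{"tx":0,"ty":0,"tz":20,"ax":0,"ay":0,"az":0,"grip":60},{"tx":0,"ty":0,"tz":20,"ax":0,"ay":0,"az":0,"grip":60},{"tx":0,"ty":0,"tz":20,"ax":0,"ay":0,"az":0,"grip":60},{"tx":0,"ty":0,"tz":10,"ax":0,"ay":0,"az":0,"grip":60},{"tx":0,"ty":0,"tz":0,"ax":0,"ay":0,"az":0,"grip":60},{"tx":0,"ty":0,"tz":0,"ax":0,"ay":0,"az":0,"grip":60},{"tx":0,"ty":0,"tz":0,"ax":0,"ay":0,"az":0,"grip":60}], "squeeze": 20}}

```text
t: 2.6
tool_pos: [0.4429, 0.1014, 0.0539]
orientation: [0.454, 3.107, 0.001]
force: [-0.3, 0.3, 0.9]
opening: 0.0709
```

```bash
python3 - <<'E'
from h import *
S=cam("scene"); cv2.imwrite("pics/g1.png",cv2.resize(S["frame"][130:270,260:430],None,fx=4,fy=4,interpolation=cv2.INTER_CUBIC))
print(robot.read_state()["opening"])
E
```

```text
0.07056757424485913
```

View pics/g1.png

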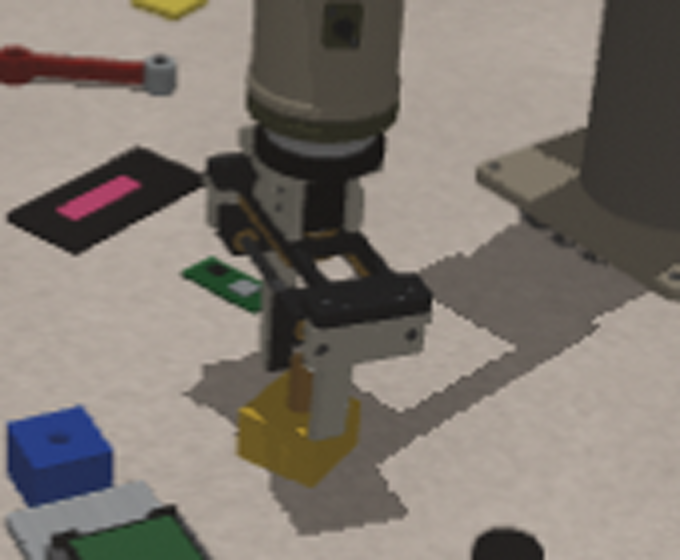

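The pin, at crop (300,380), stands between the open fingers just above the stand. Now I'll close on it.

Emit:
{"name": "step_arm", "arguments": {"targets": [{"tx":0,"ty":0,"tz":0,"ax":0,"ay":0,"az":0,"grip":255},{"tx":0,"ty":0,"tz":0,"ax":0,"ay":0,"az":0,"grip":255},{"tx":0,"ty":0,"tz":0,"ax":0,"ay":0,"az":0,"grip":255},{"tx":0,"ty":0,"tz":0,"ax":0,"ay":0,"az":0,"grip":255},{"tx":0,"ty":0,"tz":0,"ax":0,"ay":0,"az":0,"grip":255},{"tx":0,"ty":0,"tz":0,"ax":0,"ay":0,"az":0,"grip":255},{"tx":0,"ty":0,"tz":0,"ax":0,"ay":0,"az":0,"grip":255},{"tx":0,"ty":0,"tz":0,"ax":0,"ay":0,"az":0,"grip":255}], "squeeze": 20}}

```text
t: 3.45
tool_pos: [0.4417, 0.0999, 0.0527]
orientation: [-0.455, -3.108, 0.004]
force: [-2.5, -7.0, 4.3]
opening: 0.0154
```

Emit:
{"name": "step_arm", "arguments": {"targets": [{"tx":0,"ty":-1,"tz":0,"ax":0,"ay":0,"az":0,"grip":255},{"tx":0,"ty":0,"tz":-5,"ax":0,"ay":0,"az":0,"grip":255},{"tx":0,"ty":0,"tz":-10,"ax":0,"ay":0,"az":0,"grip":255},{"tx":0,"ty":0,"tz":-10,"ax":0,"ay":0,"az":0,"grip":255},{"tx":0,"ty":0,"tz":-15,"ax":0,"ay":0,"az":0,"grip":255},{"tx":0,"ty":0,"tz":-15,"ax":0,"ay":0,"az":0,"grip":255},{"tx":0,"ty":0,"tz":-15,"ax":0,"ay":0,"az":0,"grip":255},{"tx":0,"ty":0,"tz":0,"ax":0,"ay":0,"az":0,"grip":255},{"tx":0,"ty":0,"tz":0,"ax":0,"ay":0,"az":0,"grip":255}]}}

```text
t: 4.35
tool_pos: [0.4422, 0.1003, 0.1233]
orientation: [0.455, 3.107, 0.001]
force: [0.3, 0.1, -1.7]
opening: 0.0155
```

```bash
python3 - <<'E'
from h import *
S=cam("scene"); cv2.imwrite("pics/g2.png",cv2.resize(S["frame"][130:270,260:430],None,fx=4,fy=4,interpolation=cv2.INTER_CUBIC))
s=robot.read_state();print(s["opening"],s["tool_pos"],s["force"])
E
```

```text
0.015586119420148264 [0.44159951 0.10023337 0.12250381] [-1.22805265  0.18219752 -0.38243752]
```

View pics/g2.png

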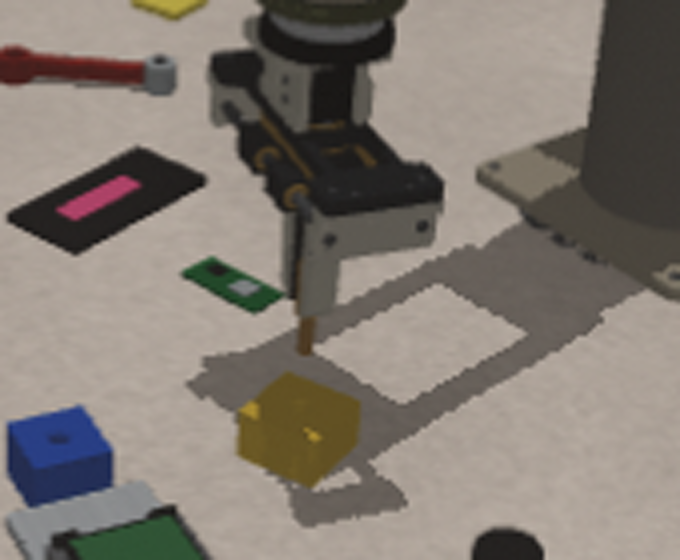

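Emit:
{"name": "step_arm", "arguments": {"targets": [{"tx":-25.4,"ty":-1,"tz":0,"ax":0,"ay":0,"az":0,"grip":255},{"tx":-25.4,"ty":-1,"tz":0,"ax":0,"ay":0,"az":0,"grip":255},{"tx":-25.4,"ty":-1,"tz":0,"ax":0,"ay":0,"az":0,"grip":255},{"tx":-25.4,"ty":-1,"tz":0,"ax":0,"ay":0,"az":0,"grip":255},{"tx":-25.4,"ty":-1,"tz":0,"ax":0,"ay":0,"az":0,"grip":255},{"tx":-25.4,"ty":-1,"tz":0,"ax":0,"ay":0,"az":0,"grip":255},{"tx":0,"ty":0,"tz":20,"ax":0,"ay":0,"az":0,"grip":255},{"tx":0,"ty":0,"tz":0,"ax":0,"ay":0,"az":0,"grip":255},{"tx":0,"ty":0,"tz":0,"ax":0,"ay":0,"az":0,"grip":255},{"tx":0,"ty":0,"tz":0,"ax":0,"ay":0,"az":0,"grip":255}]}}

```text
t: 5.4
tool_pos: [0.5856, 0.0509, 0.1028]
orientation: [-0.455, -3.108, -0.0]
force: [-0.2, -0.5, -0.3]
opening: 0.0155
```

```bash
python3 - <<'E'
from h import *
S=cam("scene"); s=robot.read_state();print(s["opening"],s["tool_pos"],s["force"])
cv2.imwrite("pics/g3.png",cv2.resize(S["frame"][200:265,240:320],None,fx=10,fy=9.2,interpolation=cv2.INTER_NEAREST)[:598])
tp=s["tool_pos"]
print("foot expected",proj(S,[[tp[0],tp[1],tp[2]-.049],[.5864,.0508,.038]]))
E
```

```text
0.015376615069916295 [0.58594385 0.05088636 0.1032589 ] [ 0.11426833  0.57393571 -1.1704846 ]
foot expected [[274.31415023 232.98726653]
 [274.15793213 238.55830219]]
```

View pics/g3.png

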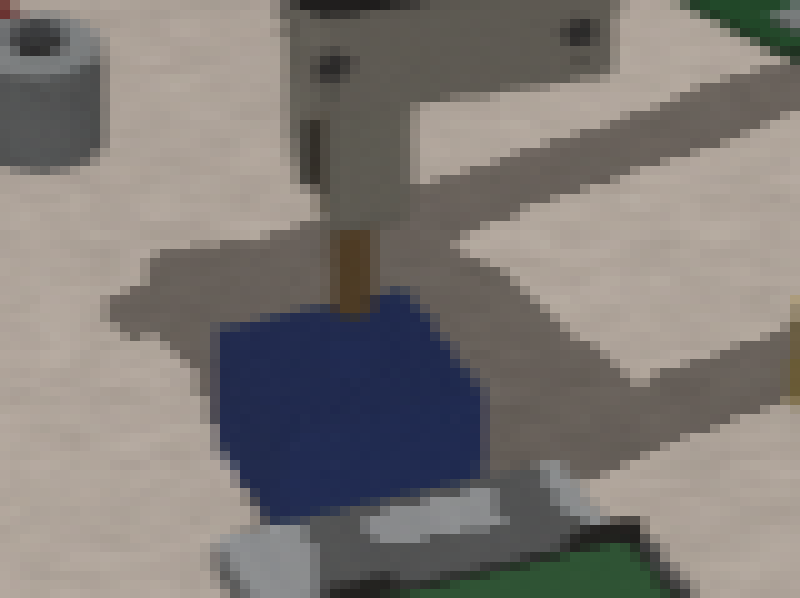

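The held pin's foot projects at (274.7, 233.0), against (274.3, 233.0) expected. The hole is in the same column at 274.3, so the pin is lined up and I'll lower it.

Emit:
{"name": "step_arm", "arguments": {"targets": [{"tx":0,"ty":0,"tz":7,"ax":0,"ay":0,"az":0,"grip":255},{"tx":0,"ty":0,"tz":5,"ax":0,"ay":0,"az":0,"grip":255},{"tx":0,"ty":0,"tz":2,"ax":0,"ay":0,"az":0,"grip":255},{"tx":0,"ty":0,"tz":2,"ax":0,"ay":0,"az":0,"grip":255},{"tx":0,"ty":0,"tz":2,"ax":0,"ay":0,"az":0,"grip":255},{"tx":0,"ty":0,"tz":2,"ax":0,"ay":0,"az":0,"grip":255},{"tx":0,"ty":0,"tz":1,"ax":0,"ay":0,"az":0,"grip":255},{"tx":0,"ty":0,"tz":0,"ax":0,"ay":0,"az":0,"grip":255}]}}

```text
t: 6.25
tool_pos: [0.5859, 0.0506, 0.0814]
orientation: [-0.455, -3.108, 0.0]
force: [0.7, 0.3, -0.6]
opening: 0.0154
```

Emit:
{"name": "step_arm", "arguments": {"targets": [{"tx":0,"ty":0,"tz":3,"ax":0,"ay":0,"az":0,"grip":255},{"tx":0,"ty":0,"tz":3,"ax":0,"ay":0,"az":0,"grip":255},{"tx":0,"ty":0,"tz":3,"ax":0,"ay":0,"az":0,"grip":255},{"tx":0,"ty":0,"tz":3,"ax":0,"ay":0,"az":0,"grip":255},{"tx":0,"ty":0,"tz":3,"ax":0,"ay":0,"az":0,"grip":255},{"tx":0,"ty":0,"tz":3,"ax":0,"ay":0,"az":0,"grip":255},{"tx":0,"ty":0,"tz":2,"ax":0,"ay":0,"az":0,"grip":255},{"tx":0,"ty":0,"tz":0,"ax":0,"ay":0,"az":0,"grip":255}]}}

```text
t: 7.05
tool_pos: [0.5859, 0.0506, 0.0612]
orientation: [-0.455, -3.108, 0.0]
force: [0.7, -1.1, -0.5]
opening: 0.0154
```

Emit:
{"name": "step_arm", "arguments": {"targets": [{"tx":0,"ty":0,"tz":2,"ax":0,"ay":0,"az":0,"grip":255},{"tx":0,"ty":0,"tz":1,"ax":0,"ay":0,"az":0,"grip":255},{"tx":0,"ty":0,"tz":1,"ax":0,"ay":0,"az":0,"grip":255},{"tx":0,"ty":0,"tz":0,"ax":0,"ay":0,"az":0,"grip":255}]}}

```text
t: 7.45
tool_pos: [0.586, 0.0506, 0.0575]
orientation: [-0.455, -3.108, 0.0]
force: [-0.3, -0.5, -0.7]
opening: 0.0156
```

Emit:
{"name": "step_arm", "arguments": {"targets": [{"tx":0,"ty":0,"tz":1,"ax":0,"ay":0,"az":0,"grip":255},{"tx":0,"ty":0,"tz":1,"ax":0,"ay":0,"az":0,"grip":255},{"tx":0,"ty":0,"tz":0,"ax":0,"ay":0,"az":0,"grip":255}]}}

```text
t: 7.75
tool_pos: [0.5862, 0.0506, 0.0567]
orientation: [0.455, 3.108, -0.0]
force: [-4.4, -1.1, 7.5]
opening: 0.0154
```

Emit:
{"name": "step_arm", "arguments": {"targets": [{"tx":0,"ty":0,"tz":1,"ax":0,"ay":0,"az":0,"grip":255},{"tx":0,"ty":0,"tz":0,"ax":0,"ay":0,"az":0,"grip":255}]}}

```text
t: 7.95
tool_pos: [0.5864, 0.0505, 0.0565]
orientation: [0.455, 3.108, -0.0]
force: [-7.1, -0.9, 13.9]
opening: 0.0156
```

Emit:
{"name": "step_arm", "arguments": {"targets": [{"tx":0,"ty":0,"tz":-1,"ax":0,"ay":0,"az":0,"grip":120},{"tx":0,"ty":0,"tz":0,"ax":0,"ay":0,"az":0,"grip":120},{"tx":0,"ty":0,"tz":0,"ax":0,"ay":0,"az":0,"grip":120},{"tx":0,"ty":0,"tz":0,"ax":0,"ay":0,"az":0,"grip":120},{"tx":0,"ty":0,"tz":0,"ax":0,"ay":0,"az":0,"grip":120},{"tx":0,"ty":0,"tz":0,"ax":0,"ay":0,"az":0,"grip":120}]}}

```text
t: 8.55
tool_pos: [0.5859, 0.0506, 0.0555]
orientation: [-0.455, -3.108, 0.0]
force: [-0.4, -0.4, 0.1]
opening: 0.0491
```

Emit:
{"name": "step_arm", "arguments": {"targets": [{"tx":0,"ty":0,"tz":-10,"ax":0,"ay":0,"az":0,"grip":120},{"tx":0,"ty":0,"tz":-20,"ax":0,"ay":0,"az":0,"grip":120},{"tx":0,"ty":0,"tz":-30,"ax":0,"ay":0,"az":0,"grip":120},{"tx":0,"ty":0,"tz":-30,"ax":0,"ay":0,"az":0,"grip":120},{"tx":0,"ty":0,"tz":-30,"ax":0,"ay":0,"az":0,"grip":120},{"tx":0,"ty":0,"tz":0,"ax":0,"ay":0,"az":0,"grip":120}]}}

```text
t: 9.15
tool_pos: [0.5892, 0.0506, 0.1823]
orientation: [0.454, 3.099, 0.002]
force: [0.9, 0.1, 0.1]
opening: 0.0493
```

```bash
python3 - <<'E'
from h import *
S=cam("scene"); s=robot.read_state();print(s["opening"],s["tool_pos"],s["force"])
cv2.imwrite("pics/g4.png",cv2.resize(S["frame"][200:265,240:320],None,fx=10,fy=9.2,interpolation=cv2.INTER_NEAREST)[:598])
print(proj(S,[[.5859,.0506,.074]]))
from scipy.spatial.transform import Rotation as Ro
print(Ro.from_rotvec(s["orientation"]).as_matrix().round(4),s["q"])
E
```

```text
0.049417185341625015 [0.58803858 0.05066579 0.17953571] [ 0.21748932 -0.75684072 -0.87537023]
[[274.23564963 226.09749763]]
[[-0.958   0.2867  0.0063]
 [ 0.2867  0.958   0.    ]
 [-0.006   0.0018 -1.    ]] [-9.20458270e-04  1.27929753e-01  1.58839113e+00  1.95718080e-05
  1.41898851e+00 -1.28097018e+00]
```

View pics/g4.png

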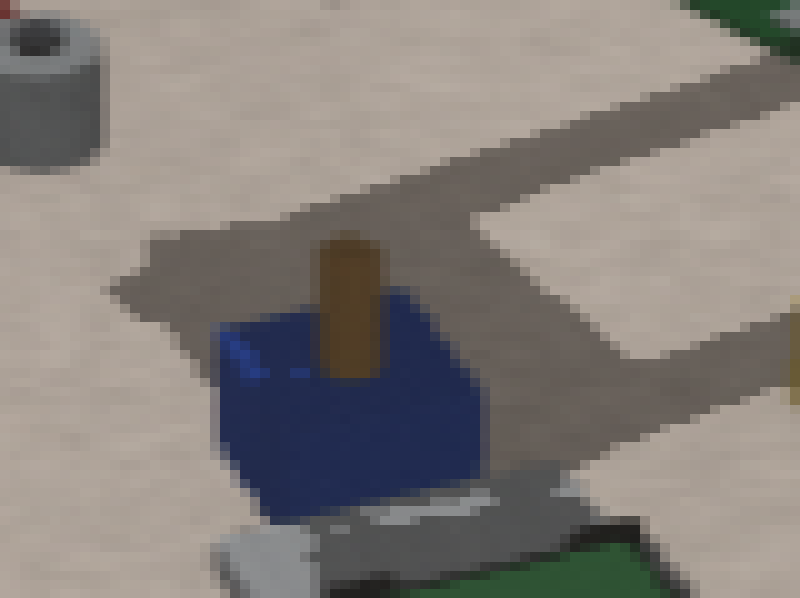

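The pin is upright and its shoulder sits on the block. Its top is at about (274.5, 226), which matches the expected (274.2, 226.1). Next I turn the tool and go above the press arm.

Emit:
{"name": "step_arm", "arguments": {"targets": [{"tx":0,"ty":0,"tz":0,"ax":0,"ay":0,"az":0.132,"grip":140},{"tx":0,"ty":0,"tz":0,"ax":0,"ay":0,"az":0.132,"grip":140},{"tx":0,"ty":0,"tz":0,"ax":0,"ay":0,"az":0.132,"grip":140},{"tx":0,"ty":0,"tz":0,"ax":0,"ay":0,"az":0.132,"grip":140},{"tx":0,"ty":0,"tz":0,"ax":0,"ay":0,"az":0.132,"grip":140},{"tx":0,"ty":0,"tz":0,"ax":0,"ay":0,"az":0.132,"grip":140},{"tx":0,"ty":0,"tz":0,"ax":0,"ay":0,"az":0.132,"grip":140},{"tx":0,"ty":0,"tz":0,"ax":0,"ay":0,"az":0.132,"grip":140},{"tx":0,"ty":0,"tz":0,"ax":0,"ay":0,"az":0.132,"grip":140},{"tx":0,"ty":0,"tz":0,"ax":0,"ay":0,"az":0.132,"grip":140},{"tx":-28,"ty":-1,"tz":0,"ax":0,"ay":0,"az":0,"grip":140},{"tx":-28,"ty":-1,"tz":0,"ax":0,"ay":0,"az":0,"grip":140},{"tx":-28,"ty":-1,"tz":0,"ax":0,"ay":0,"az":0,"grip":140},{"tx":-28,"ty":-1,"tz":0,"ax":0,"ay":0,"az":0,"grip":140},{"tx":-28,"ty":-1,"tz":0,"ax":0,"ay":0,"az":0,"grip":140},{"tx":-28,"ty":-1,"tz":0,"ax":0,"ay":0,"az":0,"grip":140},{"tx":-28,"ty":-1,"tz":0,"ax":0,"ay":0,"az":0,"grip":140},{"tx":-28,"ty":-1,"tz":0,"ax":0,"ay":0,"az":0,"grip":140},{"tx":0,"ty":0,"tz":0,"ax":0,"ay":0,"az":0,"grip":140},{"tx":0,"ty":0,"tz":0,"ax":0,"ay":0,"az":0,"grip":140}]}}

```text
t: 11.2
tool_pos: [0.5683, -0.173, 0.1745]
orientation: [-2.266, -2.174, 0.001]
force: [0.1, -0.5, 0.3]
opening: 0.0419
```

```bash
python3 - <<'E'
from h import *
from scipy.spatial.transform import Rotation as Ro
s=robot.read_state();print(s["opening"],s["tool_pos"]);M=Ro.from_rotvec(s["orientation"]).as_matrix()
print(M.round(4),s["q"].round(3)); print("tool shift to balance mm",M.T@(np.array([.568,-.1775,.019])-s["tool_pos"])*1e3)
E
```

```text
0.041904589267385856 [ 0.56833006 -0.17297403  0.17450458]
[[ 0.0415  0.9991 -0.0016]
 [ 0.9991 -0.0415  0.001 ]
 [ 0.001  -0.0017 -1.    ]] [-0.382  0.149  1.574  0.     1.42  -0.341]
tool shift to balance mm [-4.68449724e+00  1.20339960e-01  1.55500184e+02]
```

Descending partway, with a check before I straddle the bar.

Emit:
{"name": "step_arm", "arguments": {"targets": [{"tx":-4.5,"ty":0,"tz":20,"ax":0,"ay":0,"az":0,"grip":140},{"tx":0,"ty":0,"tz":25,"ax":0,"ay":0,"az":0,"grip":140},{"tx":0,"ty":0,"tz":25,"ax":0,"ay":0,"az":0,"grip":140},{"tx":0,"ty":0,"tz":25,"ax":0,"ay":0,"az":0,"grip":140},{"tx":0,"ty":0,"tz":10,"ax":0,"ay":0,"az":0,"grip":140},{"tx":0,"ty":0,"tz":0,"ax":0,"ay":0,"az":0,"grip":140},{"tx":0,"ty":0,"tz":0,"ax":0,"ay":0,"az":0,"grip":140}]}}

```text
t: 11.9
tool_pos: [0.5694, -0.177, 0.0715]
orientation: [2.264, 2.177, 0.001]
force: [0.6, 0.2, 0.8]
opening: 0.0419
```

```bash
python3 - <<'E'
from h import *
S=cam("scene"); s=robot.read_state();print(s["opening"],s["tool_pos"],s["force"])
cv2.imwrite("pics/a1.png",cv2.resize(S["frame"][135:225,185:295],None,fx=6.5,fy=6.5,interpolation=cv2.INTER_CUBIC))
print(proj(S,[[.568,-.1775,.028],[.568,-.1775,.017]]))
E
```

```text
0.041981379803944646 [ 0.56987661 -0.17736225  0.07216873] [-0.62180171  0.50261781  1.19485165]
[[235.41926305 197.88535777]
 [235.59510719 201.29169941]]
```

View pics/a1.png

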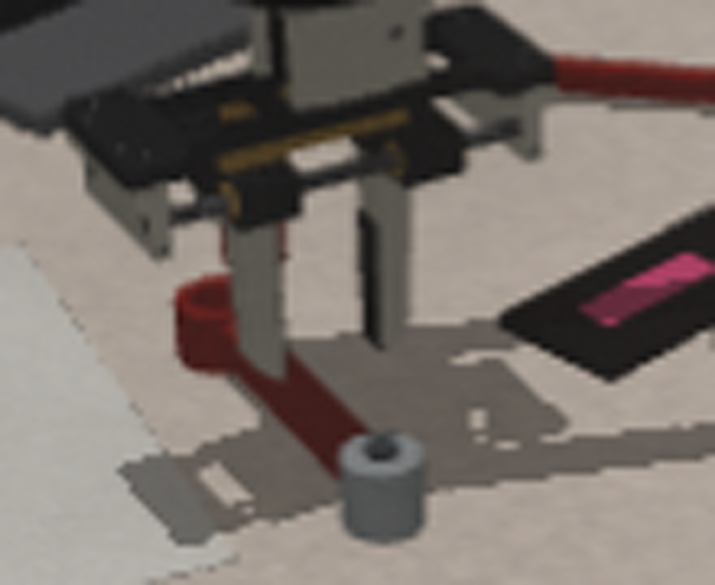

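The fingers hang either side of the bar, with the weight at crop (383,490) and the eye at (205,320). I'll go down and grip.

Emit:
{"name": "step_arm", "arguments": {"targets": [{"tx":0,"ty":0,"tz":15,"ax":0,"ay":0,"az":0,"grip":140},{"tx":0,"ty":0,"tz":15,"ax":0,"ay":0,"az":0,"grip":140},{"tx":0,"ty":0,"tz":12,"ax":0,"ay":0,"az":0,"grip":140},{"tx":0,"ty":0,"tz":7,"ax":0,"ay":0,"az":0,"grip":140},{"tx":0,"ty":0,"tz":0,"ax":0,"ay":0,"az":0,"grip":140},{"tx":0,"ty":0,"tz":0,"ax":0,"ay":0,"az":0,"grip":140}]}}

```text
t: 12.55
tool_pos: [0.5688, -0.1774, 0.0214]
orientation: [-2.265, -2.176, 0.0]
force: [0.0, -1.2, -0.1]
opening: 0.0418
```

Emit:
{"name": "step_arm", "arguments": {"targets": [{"tx":0,"ty":0,"tz":3,"ax":0,"ay":0,"az":0,"grip":140},{"tx":0,"ty":0,"tz":0,"ax":0,"ay":0,"az":0,"grip":255},{"tx":0,"ty":0,"tz":0,"ax":0,"ay":0,"az":0,"grip":255},{"tx":0,"ty":0,"tz":0,"ax":0,"ay":0,"az":0,"grip":255},{"tx":0,"ty":0,"tz":0,"ax":0,"ay":0,"az":0,"grip":255},{"tx":0,"ty":0,"tz":0,"ax":0,"ay":0,"az":0,"grip":255},{"tx":0,"ty":0,"tz":0,"ax":0,"ay":0,"az":0,"grip":255}], "squeeze": 50}}

```text
t: 13.25
tool_pos: [0.5687, -0.1774, 0.0189]
orientation: [-2.265, -2.176, 0.0]
force: [-3.9, 1.3, 4.5]
opening: 0.0179
```

Emit:
{"name": "step_arm", "arguments": {"targets": [{"tx":0,"ty":0,"tz":-3,"ax":0,"ay":0,"az":0,"grip":255},{"tx":0,"ty":0,"tz":-5,"ax":0,"ay":0,"az":0,"grip":255},{"tx":0,"ty":0,"tz":-8,"ax":0,"ay":0,"az":0,"grip":255},{"tx":0,"ty":0,"tz":-10,"ax":0,"ay":0,"az":0,"grip":255},{"tx":0,"ty":0,"tz":-10,"ax":0,"ay":0,"az":0,"grip":255},{"tx":0,"ty":0,"tz":0,"ax":0,"ay":0,"az":0,"grip":255},{"tx":0,"ty":0,"tz":0,"ax":0,"ay":0,"az":0,"grip":255}]}}

```text
t: 13.95
tool_pos: [0.5694, -0.1776, 0.0554]
orientation: [2.264, 2.176, 0.001]
force: [-0.3, 0.3, -4.3]
opening: 0.0174
```

```bash
python3 - <<'E'
from h import *
S=cam("scene"); s=robot.read_state();print(s["opening"],s["tool_pos"],s["force"],s["wrist_torque"])
cv2.imwrite("pics/a2.png",cv2.resize(S["frame"][135:225,185:295],None,fx=6.5,fy=6.5,interpolation=cv2.INTER_CUBIC))
E
```

```text
0.017577323162072247 [ 0.56883382 -0.17737726  0.05467882] [ 0.16355055 -0.08944801 -4.41104672] [-0.05371965  0.02868039  0.03247727]
```

View pics/a2.png

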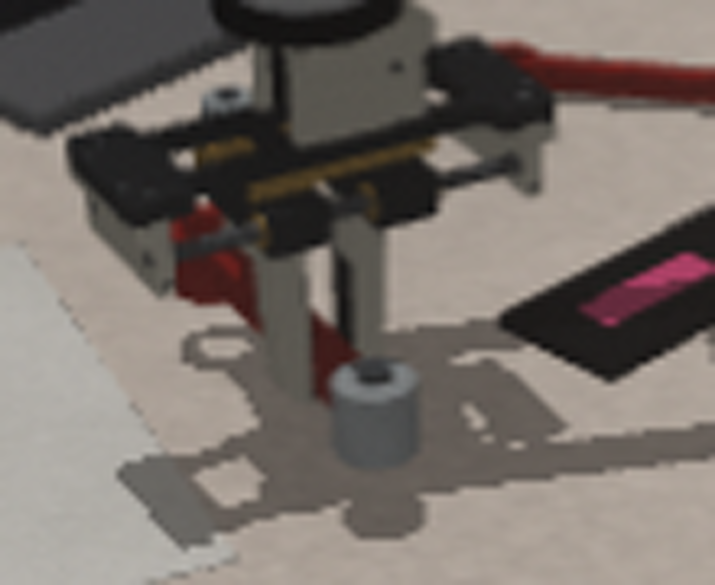

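The arm is lifted and looks level, with 4.4 N on the wrist and almost no moment. I'll raise it higher and turn it to the jig's heading.

Emit:
{"name": "step_arm", "arguments": {"targets": [{"tx":0,"ty":0,"tz":-10,"ax":0,"ay":0,"az":0,"grip":255},{"tx":0,"ty":0,"tz":-20,"ax":0,"ay":0,"az":0,"grip":255},{"tx":0,"ty":0,"tz":-20,"ax":0,"ay":0,"az":0,"grip":255},{"tx":0,"ty":0,"tz":-20,"ax":0,"ay":0,"az":0,"grip":255},{"tx":0,"ty":0,"tz":-12,"ax":0,"ay":0,"az":0,"grip":255},{"tx":0,"ty":0,"tz":0,"ax":0,"ay":0,"az":0.035,"grip":255},{"tx":0,"ty":0,"tz":0,"ax":0,"ay":0,"az":0.035,"grip":255},{"tx":0,"ty":0,"tz":0,"ax":0,"ay":0,"az":0.035,"grip":255},{"tx":0,"ty":0,"tz":0,"ax":0,"ay":0,"az":0.035,"grip":255},{"tx":0,"ty":0,"tz":0,"ax":0,"ay":0,"az":0,"grip":255},{"tx":0,"ty":0,"tz":0,"ax":0,"ay":0,"az":0,"grip":255}]}}

```text
t: 15.1
tool_pos: [0.5687, -0.1773, 0.1365]
orientation: [-2.411, -2.014, 0.0]
force: [-0.8, 0.4, -4.5]
opening: 0.0178
```

```bash
python3 - <<'E'
from h import *
from scipy.spatial.transform import Rotation as Ro
S=cam("scene");T=cam("top");s=robot.read_state();M=Ro.from_rotvec(s["orientation"]).as_matrix()
print(s["opening"],s["tool_pos"],s["force"],s["wrist_torque"]);print(M.round(4))
print("yaw",np.degrees(np.arctan2(M[1,0],M[0,0])))
print("tool shift to jig mm",M.T@(np.array([.6063,.1607,.134])-s["tool_pos"])*1e3)
cv2.imwrite("pics/a3.png",cv2.resize(S["frame"][90:220,170:300],None,fx=4.6,fy=4.6,interpolation=cv2.INTER_CUBIC))
E
```

```text
0.017798067123463875 [ 0.56875775 -0.17733079  0.13651683] [-0.88179579 -0.44074439 -3.55072566] [-0.09133277  0.08198405 -0.04231832]
[[ 1.782e-01  9.840e-01 -3.000e-04]
 [ 9.840e-01 -1.782e-01  1.000e-04]
 [ 1.000e-04 -3.000e-04 -1.000e+00]]
yaw 79.73267708852309
tool shift to jig mm [339.30924239 -23.30913172   2.54743915]
```

View pics/a3.png

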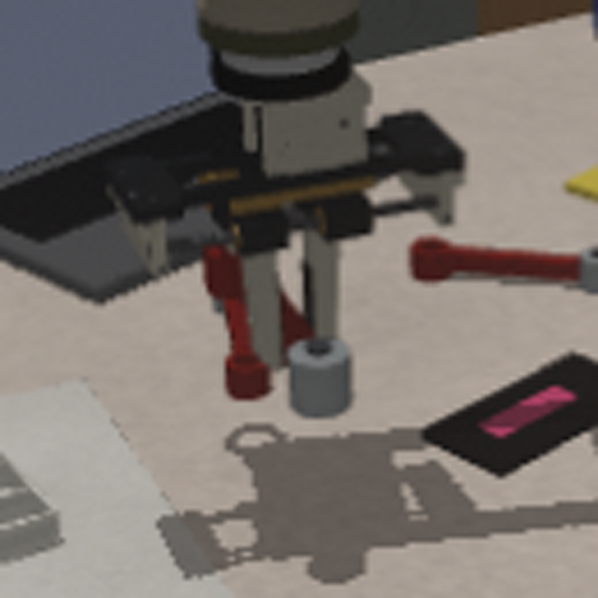

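Emit:
{"name": "step_arm", "arguments": {"targets": [{"tx":10,"ty":-1,"tz":0,"ax":0,"ay":0,"az":0,"grip":255},{"tx":20,"ty":-1.4,"tz":0,"ax":0,"ay":0,"az":0,"grip":255},{"tx":20,"ty":-1.4,"tz":0,"ax":0,"ay":0,"az":0,"grip":255},{"tx":20,"ty":-1.4,"tz":0,"ax":0,"ay":0,"az":0,"grip":255},{"tx":20,"ty":-1.4,"tz":0,"ax":0,"ay":0,"az":0,"grip":255},{"tx":20,"ty":-1.4,"tz":0,"ax":0,"ay":0,"az":0,"grip":255},{"tx":20,"ty":-1.4,"tz":0,"ax":0,"ay":0,"az":0,"grip":255},{"tx":20,"ty":-1.4,"tz":0,"ax":0,"ay":0,"az":0,"grip":255},{"tx":20,"ty":-1.4,"tz":0,"ax":0,"ay":0,"az":0,"grip":255},{"tx":20,"ty":-1.4,"tz":0,"ax":0,"ay":0,"az":0,"grip":255},{"tx":20,"ty":-1.4,"tz":0,"ax":0,"ay":0,"az":0,"grip":255},{"tx":20,"ty":-1.4,"tz":0,"ax":0,"ay":0,"az":0,"grip":255},{"tx":20,"ty":-1.4,"tz":0,"ax":0,"ay":0,"az":0,"grip":255},{"tx":20,"ty":-1.4,"tz":0,"ax":0,"ay":0,"az":0,"grip":255},{"tx":20,"ty":-1.4,"tz":0,"ax":0,"ay":0,"az":0,"grip":255},{"tx":20,"ty":-1.4,"tz":0,"ax":0,"ay":0,"az":0,"grip":255},{"tx":20,"ty":-1.3,"tz":0,"ax":0,"ay":0,"az":0,"grip":255},{"tx":9,"ty":0,"tz":0,"ax":0,"ay":0,"az":0,"grip":255},{"tx":0,"ty":0,"tz":0,"ax":0,"ay":0,"az":0,"grip":255},{"tx":0,"ty":0,"tz":0,"ax":0,"ay":0,"az":0,"grip":255}]}}

```text
t: 17.2
tool_pos: [0.6065, 0.16, 0.1365]
orientation: [2.411, 2.013, -0.001]
force: [-0.6, 0.0, -4.1]
opening: 0.0176
```

```bash
python3 - <<'E'
from h import *
from scipy.spatial.transform import Rotation as Ro
S=cam("scene");T=cam("top");s=robot.read_state();M=Ro.from_rotvec(s["orientation"]).as_matrix()
np.savez("S1.npz",**S);np.savez("T1.npz",**T)
print(s["t"],s["opening"],s["tool_pos"],s["force"],s["wrist_torque"]);
print("yaw",np.degrees(np.arctan2(M[1,0],M[0,0])), M.T@(np.array([.6063,.1607,.134])-s["tool_pos"])*1e3)
cv2.imwrite("pics/f1.png",cv2.resize(S["frame"][170:300,235:345],None,fx=4.6,fy=4.6,interpolation=cv2.INTER_CUBIC))
cv2.imwrite("pics/f2.png",cv2.resize(T["frame"][150:250,180:300],None,fx=6,fy=6,interpolation=cv2.INTER_CUBIC))
for z in(.117,.147,.151): print(z,[proj(c,[[.586,.0506,z],[.6151,.2082,z]]).round(1).tolist() for c in(S,T)])
E
```

```text
17.3 0.017459278444353837 [0.60654869 0.1594254  0.13655093] [-0.02277054  1.01864481 -4.02732015] [-0.12026071  0.03066529  0.00448992]
yaw 79.64558878294521 [ 1.21023427 -0.47328537  2.55049908]
0.117 [[[274.1, 210.8], [302.9, 249.9]], [[265.0, 195.7], [213.8, 186.9]]]
0.147 [[[274.1, 199.8], [303.3, 238.2]], [[264.3, 193.6], [211.8, 184.6]]]
0.151 [[[274.1, 198.3], [303.3, 236.6]], [[264.2, 193.3], [211.5, 184.3]]]
```

View pics/f1.png

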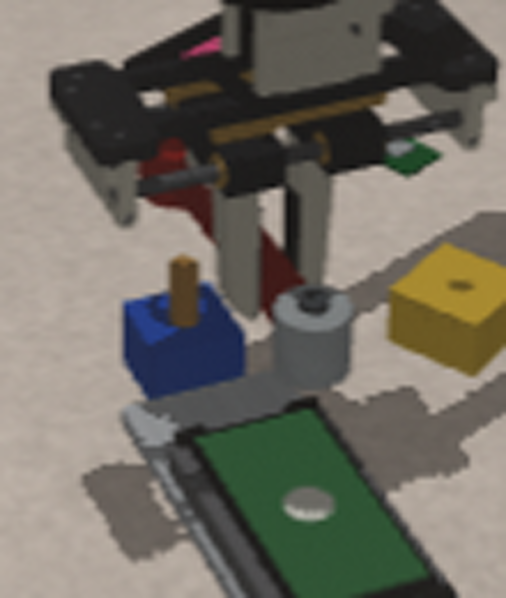

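View pics/f2.png

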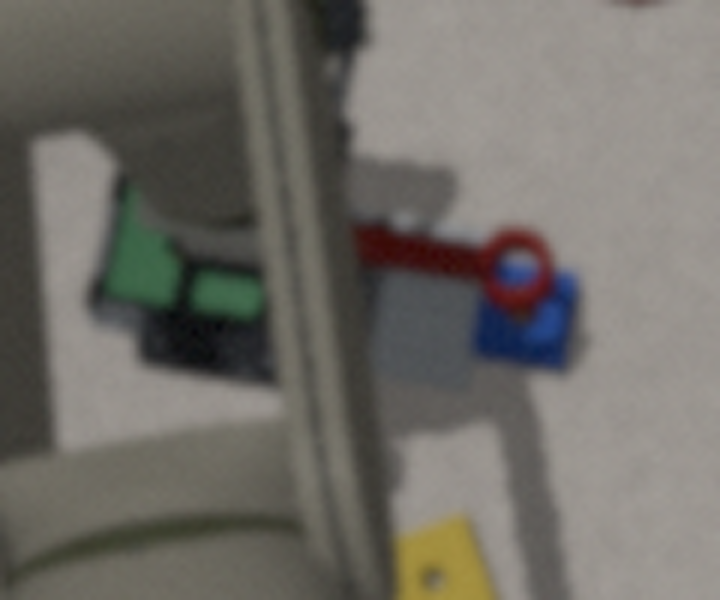

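```bash
python3 - <<'E'
from h import *
S=dict(np.load("S1.npz"));T=dict(np.load("T1.npz"))
cv2.imwrite("pics/f3.png",cv2.resize(S["frame"][195:260,255:315],None,fx=9,fy=9,interpolation=cv2.INTER_NEAREST))
cv2.imwrite("pics/f4.png",cv2.resize(T["frame"][180:215,235:280],None,fx=16,fy=16,interpolation=cv2.INTER_NEAREST))
a=np.linspace(0,2*np.pi,13)[:-1]
d=np.array([.1815,.983])
for n,c,x0,y0,k in(("S",S,255,195,9),("T",T,235,180,16)):
    im=cv2.imread(f"pics/f{3 if n=='S' else 4}.png")
    for ce,z,r,col in(((.586,.0506),.147,.02,(255,255,0)),((.586,.0506),.117,.02,(0,255,255)),((.6151,.2082),.151,.018,(255,255,0)),((.6151,.2082),.117,.018,(0,255,255))):
        P=proj(c,np.c_[ce[0]+r*np.cos(a),ce[1]+r*np.sin(a),np.full(12,z)])
        for p in P: cv2.circle(im,tuple(int(v) for v in ((p-[x0,y0]+.5)*k)),2,col,-1)
    cv2.imwrite(f"pics/o{n}.png",im)
E
```

```text
(no output)
```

View pics/oS.png

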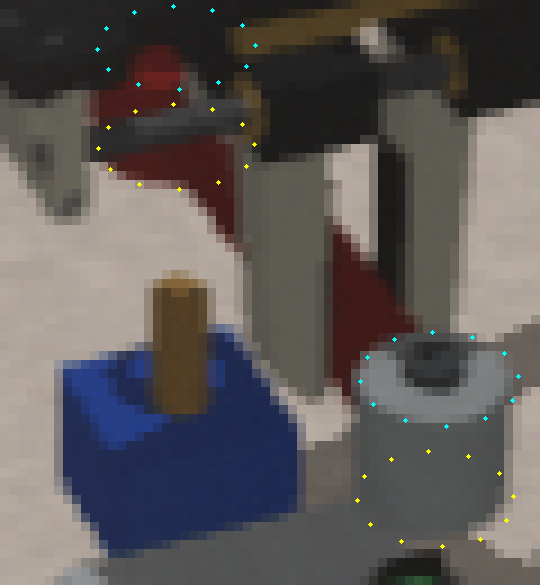

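View pics/oT.png

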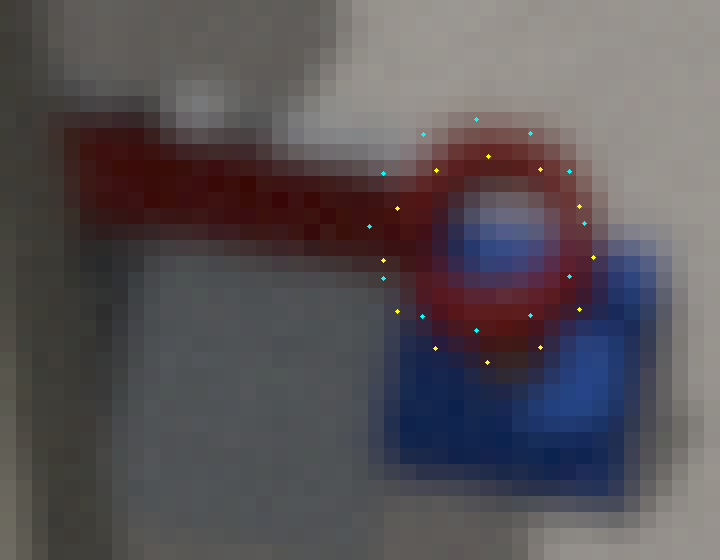

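Scene overlay: the predicted underside rim of the eye, at 117 mm height, matches its edge, so the arm is level. The weight sits about 1 px to the left. Top overlay: the eye is about 1.7 px (roughly 4 mm) short along the arm. I'll nudge it 3 mm and let it settle.

Emit:
{"name": "step_arm", "arguments": {"targets": [{"tx":1,"ty":0,"tz":0,"ax":0,"ay":0,"az":0,"grip":255},{"tx":2,"ty":0,"tz":0,"ax":0,"ay":0,"az":0,"grip":255},{"tx":0,"ty":0,"tz":0,"ax":0,"ay":0,"az":0,"grip":255},{"tx":0,"ty":0,"tz":0,"ax":0,"ay":0,"az":0,"grip":255},{"tx":0,"ty":0,"tz":0,"ax":0,"ay":0,"az":0,"grip":255},{"tx":0,"ty":0,"tz":0,"ax":0,"ay":0,"az":0,"grip":255},{"tx":0,"ty":0,"tz":0,"ax":0,"ay":0,"az":0,"grip":255},{"tx":0,"ty":0,"tz":0,"ax":0,"ay":0,"az":0,"grip":255},{"tx":0,"ty":0,"tz":0,"ax":0,"ay":0,"az":0,"grip":255},{"tx":0,"ty":0,"tz":0,"ax":0,"ay":0,"az":0,"grip":255}]}}

```text
t: 18.3
tool_pos: [0.6072, 0.1633, 0.1366]
orientation: [2.412, 2.013, -0.0]
force: [0.0, -0.1, -3.9]
opening: 0.0177
```

```bash
python3 - <<'E'
from h import *
S=cam("scene");T=cam("top");s=robot.read_state()
print(s["t"],s["tool_pos"],s["opening"],s["force"],abs(s["dq"]).max())
m=mask(T,(0,110,30),(8,255,255))|mask(T,(172,110,30),(180,255,255)); m[:,:255]=0;m[:,285:]=0;m[:180]=0;m[215:]=0
ys,xs=np.nonzero(m); xs_r=xs.max(); sel=xs>xs_r-11; print("eye approx top px",xs_r-5.5,(ys[sel].min()+ys[sel].max())/2, "want",proj(T,[[.586,.0506,.147]]))
cv2.imwrite("pics/f5.png",np.hstack([cv2.resize(S["frame"][195:260,255:315],(390,420)),cv2.resize(T["frame"][180:215,235:270],(400,420))]))
E
```

```text
18.4 [0.60716383 0.16327916 0.13663693] 0.01780023744851588 [ 0.26996196 -1.10474166 -3.6484621 ] 0.0015443035759011212
eye approx top px 263.5 195.0 want [[264.28710216 193.55548008]]
```

View pics/f5.png

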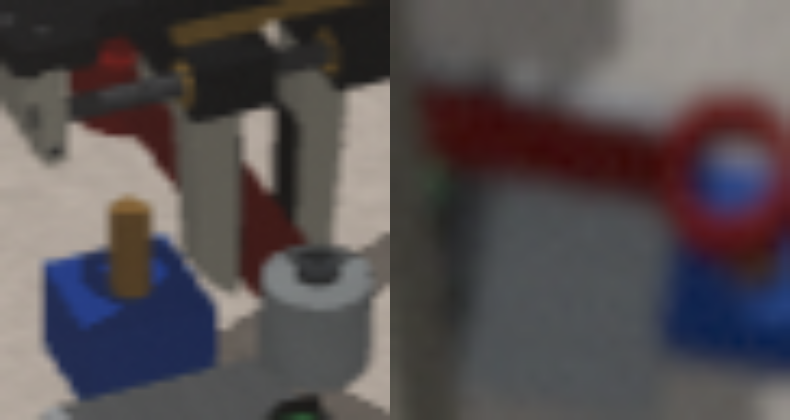

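The pin stands home, and the eye is within 1–1.5 px of the wanted pixel (3–4 mm, tolerance 14). The weight's rim is in place and the arm is still. Handing in.

```bash
python3 - <<'E'
from plant import robot
print(robot.close_job()); s=robot.read_state(); print(s["t"],s["tool_pos"],s["force"])
E
```

```text
the job is handed in; nothing more can be done
None
the job is handed in; nothing more can be done
```

I handed the job in at about 18.4 s, with the robot still holding the press arm level above the pin. The interface gives no verdict, so these are my own last checks.

- **Pin:** I took it from the yellow stand and pushed it into the blue socket until the downward force reached 14 N, then let go. The pictures show it upright with its shoulder on the block, both right after release and at the end.
- **Press arm:** I gripped it at the balance point and turned it about 8° to the jig's heading. It weighs about 4 N, and there was almost no moment on the wrist when I lifted it.
- **Final hold:** The eye's underside is about 117 mm above the bench, roughly 43 mm above the pin top. Joint speeds were near zero.
    - **Eye:** it lies within about 4 mm of the socket axis (limit 14 mm).
    - **Weight:** I estimate it within a few mm of its place over the white spot (limit 18 mm).
- **Disagreement:** Before the last correction, the top view put the eye about 5 mm short along the arm, while the scene view showed only 1–2 mm. I nudged it 3 mm, and the remaining error is within the tolerances. A rough colour-mask reading of the eye afterwards differed by about 1 px from reading it by eye.
- **Bystanders:** I saw none disturbed in the cropped pictures, but I did not measure their positions again at the end.

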